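Load a milled block into the spring-clip fixture

ROBOT

A 6-joint arm with a two-finger parallel gripper is mounted at the origin on a cart in front of the work surface, level with it; the furniture and walls round the work are solid. World frame = base frame: x ahead of the robot, y to its left, z up, the work surface at z = 0. Lengths are in m, angles in degrees, forces in N, time in s.
With the tool pointing down it reaches from about 0.35 to 0.875 m from the base axis. Payload 4.2 kg.
Tool frame: the origin (TCP) lies midway between the tips of the shut fingers; the grasp point (between the pads) lies 19 mm behind it; z points along the fingers, y is the line along which they close (so a half turn about z gives the same grasp; the last joint's range is limited). The gripper opens to 87 mm and grips with 3 to 60 N. Pads are 19 mm wide; open, the fingers measure 117 mm over their backs; the gripper's body (75 mm by 190 mm) begins 51 mm behind the grasp point.
Start: joints at [14.817, 22.042, 0.453, 0, -68.411, -14.817], TCP at [0.625, 0, 0.223] pointing down, gripper open.
Joint ranges: [-179.83, 179.83], [-69.29, 118.12], [-61.27, 80.66], [-181.25, 117.63], [-171.15, -9.14], [-177.46, 177.46]. Speed limits (degrees/s): [159.86, 159.86, 180, 180, 180, 180].

INTERFACE

Orientations are given as a 3x3 rotation matrix whose columns are the frame's x, y, z axes.
In Python, from station import sense, capture, finish_job, silhouettes, landmark_of gives the robot as it stands.
- The arm moves only by the tool step_arm, never from a script. Its arguments are lists of equal length, an entry for each row: "linear": the shift along the tool's x, y, z in mm, a list of three; "delta_rot": the turn, a rotation vector about the tool's x, y, z in rad, a list of three; "grip": the finger opening in mm, from 0 to 87. A call has 1 to 10 rows; each row shifts and turns the commanded pose from where the row before left it, along the tool's axes as they then stand; what a row does not reach is not made up. A row lasts 1/8 s, in which the tool goes at most 62.5 mm and 10.7 degrees, less where a joint would pass 70% of its speed; a pose out of reach is approached as far as the arm can. A call with a gripper value outside its range is refused whole. The fingers move at their own pace and stop on an object; the grip force is fixed at half the most. Time passes only in rows, so rows that do not move let the fingers close. It gives the time, the measured TCP pose, the force, the opening and the grip force at its end, in the units of the state.
- sense(): the state, without advancing time (a new reading comes with each control period).
- capture(name): name is "scene" or "top"; returns a dict with "img" (420x560x3 uint8, red, green, blue), "fx", "fy", "cx", "cy" (pixels), "world_to_cam" (4x4, takes a point from world to camera coordinates). Camera axes: x right, y up, looking along -z (the intrinsics and any distortion apply to the point x, -y, -z); pixel columns grow to the right and rows downward; lengths in m; the calibration is good to about 2 mm. A picture is of the moment at which its call begins. There is no depth.
- finish_job(): hands the job in; it is judged then, once.
Trained networks look in the newest picture that a camera, given by its name, has taken for a name from the list of things; names that differ only in an ending like _2 or _b are one class to them, and where a whole thing is asked for, a point or a joint stands for the part that bears it (a point fixed in the world has none). Each returns a list of dicts, best first, with "score" (0 to 1); they miss things now and then, are a little off and sometimes report something else, mostly with a low value. They report only what shows in the picture. A call takes as long as a camera call. They do not tell look-alikes from the thing itself.
- silhouettes(camera, label): "mask" (420x560 bool, what is visible of it) and "point" ([column, row] in pixels, amid what is visible of it).
- landmark_of(camera, label): "point" ([column, row] in pixels: a listed point, or the origin of a listed thing).
The state is a dict: "time_s": time; "joints": joint angles; "joint_velocities": joint speeds; "effort": joint torques, N m; "tcp_pos": TCP position; "ee_rot": TCP orientation; "wrist_force": force on the tool from outside, world axes, zero at the start; "moment": the same for the moment, N m; "gripper_width": opening from 0.0 (shut) to 1.0 (fully open); "gripper_force": force on a finger pad.
Only numpy, scipy, OpenCV 4.12 (cv2) and the standard library are available. Lean on these libraries where they do the work, as an engineer would, in place of code of your own. Each camera call takes 0.05 s, during which the arm holds its last target. There are 200 camera calls.

TASK

The milled block that lies in the lane of the measuring fixture has to be clamped for measurement. With one fingertip hold the fixture's long spring lever down so that the clip opens, and meanwhile push the block gently along the lane with the other fingertip, beneath the clip, until it is fully home against the end stop; only then let the lever up so that the clip holds the block. Only press and push: do not lift or tip the block, and leave everything that stands around the fixture alone.

Things in the scene. Friction and masses are not known exactly. Their poses are not given: they have to be found in the camera images.
- fixture: Dark steel fixture plate 168 x 118 x 12 mm, fixed on the granite. Origin: on the granite under the lane's centre line; +x is the push direction, +y left, z up; all 'F' figures (mm) are in this frame. Plate x -96 to 72, y -84 to 34; its top, z 12, is the lane floor. Lane along x at y 0, 42 mm wide between steel rails (y 21 to 30 and -28 to -21, x -96 to 60, tops z 20).
- stop (a point): Centre of the end stop's face, at F x 60, y 0, z 20: a steel bar across the end of the lane, 58 mm wide, its top at F z 27.
- hinge (a point): Middle of the clip's hinge rod, which runs along the lane just outside the right rail: F x -14, y -35, z 23. Its two lugs stand at F x -88 and 64, tops at z 29.
- clip (a joint): The spring clip, a steel rocker plate on the hinge rod; rad. 0: at rest, lever up, toe 10 mm above the lane floor, in the block's way. 0.50: lever fully down on its stop, toe 21 mm above the floor. Above 0.27 the toe clears the block; 0.263: the toe sits on it. The spring closes it as soon as it is let go; the lever takes about 4 N to start and 9 N fully down.
- lever (a point): Middle of the top face of the clip's lever, moving with it: a ribbed steel plate outside the right rail, F x -84 to 56. Fully down it is level, F y -44 to -82, top at z 16 (4 mm above the lane floor), this point at x -14, y -62. At rest it slopes up outwards: this point at z 30, outer edge at z 38.
- toe (a point): Middle of the underside of the clip's toe, moving with it: a curled steel edge over the right part of the lane, F x 24 to 56, y about -13; its front end (x 24) faces the incoming block. Its arms reach F z 42 when open.
- block_center (a point): Centre of the milled aluminium block to be clamped. It lies on its broad face in the lane: 50 mm along the lane, 40 mm across, 16 mm high (top at F z 28), 85 g; two bores in its left side. It starts short of the toe; fully home its centre is at F x 35, y 0.
- block: The same block's own frame: x along its 50 mm, y downwards through its 16 mm thickness, z across the lane to the left.
- standing_block: Bystander: another milled block of the same kind standing on edge on the granite to the left of the fixture, 50 x 16 mm, 40 mm high; origin at its underside. Leave alone.
- lying_block: Bystander: a third such block lying flat on the granite to the left of the fixture, 50 x 40 mm, 16 mm high; origin in the middle of its right side. Leave alone.
- bush: Bystander: flanged aluminium bush, 48 mm across, 18 mm high, to the right of the fixture; origin at its underside. Leave alone.
- standoff: Bystander: hexagon stand-off, 9 x 38 x 8 mm, lying to the right of the fixture; origin at its underside. Leave alone.
- v_block_a: Bystander: hardened V block, 45 x 44 x 35 mm, behind the fixture; origin at its underside. Leave alone.
- v_block_b: Bystander: its pair, to the left of it. Leave alone.
Not all that is in view belongs to the job. What is shaped like the block but orange is not meant.

How it is judged:
By the outcome, as a careful person would: the job done as asked, in the order asked, and still so for the second after the job is handed in, with the robot touching nothing.
It also fails if it takes over 54 s, if anything falls off the work surface, if the arm or the gripper's body presses on something with over 40 N, if the wrist force passes 120 N, or if a joint passes its speed limit or range.

## Working session

There is one attempt and no reset: what is moved stays moved. The work goes in short steps, Python scripts to look and compute and a tool call to move; the robot and the scene stay as the last step left them, time stands still between calls to the robot, and variables do not carry over. Pictures are saved under pics/ and viewed, at most 10 in all, crops included, and the job is handed in when it is done.

Besides the shell and the picture viewer there is one more tool, called after "Request:" by a JSON object that holds its "method" and its "body", one argument or row to a line. step_arm: Moves the arm, as the interface text tells. Its arguments: {"type":"object","properties":{"linear":{"type":"array"},"delta_rot":{"type":"array"},"grip":{"type":"array"}},"required":["linear","delta_rot","grip"]}

```bash
mkdir -p pics; ls
cat > h.py <<'E'
import numpy as np, cv2
from station import *
def proj(c,P):
    P=np.atleast_2d(P); q=(c["world_to_cam"]@np.c_[P,np.ones(len(P))].T)[:3]
    return np.c_[c["cx"]+c["fx"]*q[0]/-q[2], c["cy"]+c["fy"]*-q[1]/-q[2]]
def ray(c,p):
    d=np.array([(p[0]-c["cx"])/c["fx"],-(p[1]-c["cy"])/c["fy"],-1.])
    R=c["world_to_cam"][:3,:3];t=c["world_to_cam"][:3,3]
    return -R.T@t,R.T@d
def atz(c,p,z):
    o,d=ray(c,p); return o+d*(z-o[2])/d[2]
def save(c,n,crop=None,s=1):
    im=c["img"][...,::-1]
    if crop: im=im[crop[1]:crop[3],crop[0]:crop[2]]
    cv2.imwrite(n,cv2.resize(im,None,fx=s,fy=s,interpolation=cv2.INTER_CUBIC))
E
python3 - <<'E'
from h import *
np.set_printoptions(precision=3,suppress=True)
ims=[]
for n in("scene","top"):
    c=capture(n); print(n,[k for k in c],c["fx"],c["cx"],c["cy"]); print(c["world_to_cam"])
    save(c,f"pics/{n}0.png",s=1.4)
    for l,z in(("stop",.02),("hinge",.023),("lever",.03),("toe",.022),("block_center",.02),("standing_block",0),("lying_block",.008),("bush",0),("standoff",0),("v_block_a",0)):
        for r in landmark_of(n,l)[:3]:
            print(l,round(r["score"],2),np.round(r["point"],1),atz(c,r["point"],z))
print(sense())
E
```

```text
pics
scene ['img', 'fx', 'fy', 'cx', 'cy', 'world_to_cam'] 481.64683545829286 273.118237339495 206.18188648651937
[[ 0.609 -0.793 -0.007 -0.24 ]
 [ 0.606  0.46   0.649 -0.465]
 [-0.512 -0.399  0.76  -0.52 ]
 [ 0.     0.     0.     1.   ]]
stop 0.88 [268.4 201.7] [0.62  0.184 0.02 ]
hinge 0.67 [250.8 233.8] [0.54  0.161 0.023]
lever 0.89 [264.2 244.5] [0.532 0.125 0.03 ]
toe 0.85 [265.8 217.2] [0.586 0.164 0.022]
block_center 0.67 [168.3 282.6] [0.383 0.207 0.02 ]
block_center 0.63 [241.4 223.9] [0.549 0.191 0.02 ]
standing_block 0.81 [231.8 198.7] [0.597 0.256 0.   ]
lying_block 0.91 [208.3 227.1] [0.514 0.24  0.008]
bush 0.7 [301.8 257.9] [ 0.566  0.069 -0.   ]
standoff 0.5 [278.2 280.1] [0.505 0.075 0.   ]
v_block_a 0.91 [331.2 178.4] [0.758 0.133 0.   ]
v_block_a 0.8 [300.3 161.6] [0.76 0.21 0.  ]
top ['img', 'fx', 'fy', 'cx', 'cy', 'world_to_cam'] 428.6181459142721 272.4261783895447 203.25677776421793
[[ 0.029 -1.     0.01   0.121]
 [ 0.995  0.03   0.094 -0.59 ]
 [-0.094  0.007  0.996 -0.857]
 [ 0.     0.     0.     1.   ]]
block_center 0.89 [235.6 299. ] [0.389 0.208 0.02 ]
lying_block 0.8 [223.7 236.9] [0.514 0.238 0.008]
bush 0.41 [222.9 235.4] [0.517 0.241 0.   ]
{'time_s': 1.1, 'joints': array([ 14.817,  22.042,   0.452,  -0.001, -68.412, -14.816]), 'joint_velocities': array([-0.049,  0.022, -0.13 ,  0.024, -0.029,  0.009]), 'effort': array([ -0.001, -39.048,  18.762,   4.224,   0.015,  -0.   ]), 'tcp_pos': array([0.625, 0.   , 0.223]), 'ee_rot': array([[ 0., -1., -0.],
       [-1., -0.,  0.],
       [-0.,  0., -1.]]), 'wrist_force': array([ 0.376, -0.259, -0.098]), 'moment': array([-0.031,  0.046,  0.025]), 'gripper_force': 0.0, 'gripper_width': 1.0003289130175512}
```

View pics/scene0.png

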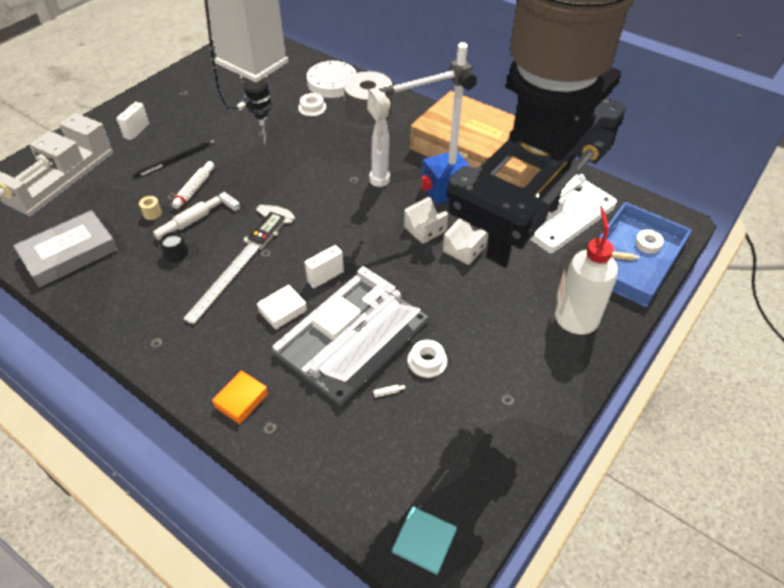

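View pics/top0.png

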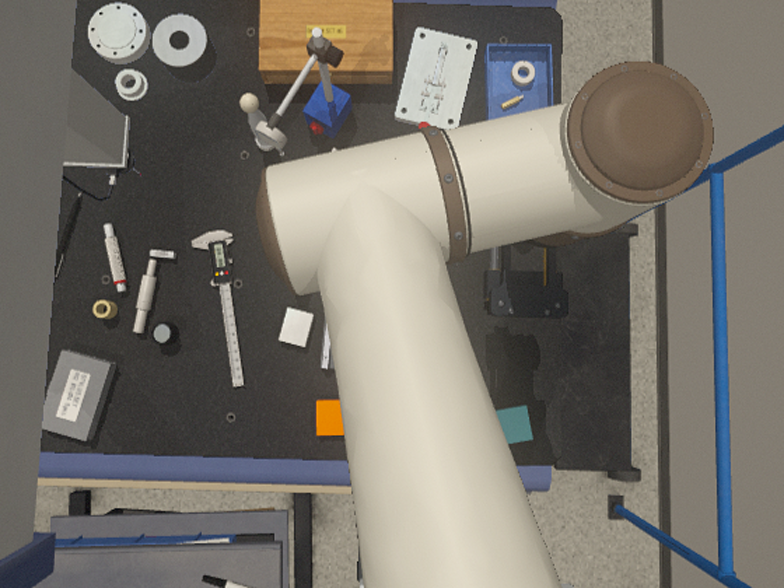

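The scene view shows the fixture at about (250,237). Candidates for the block, in scene pixels:
- the block in the lane at (239,226)
- the orange look-alike at (171,283)
- the lying block at (201,219)
- the standing block at (231,190)

I choose the one in the lane. In the top view the arm hides the fixture. Next I fit the pose and check it in a close crop.

```bash
cat > fit.py <<'E'
from h import *
from scipy.optimize import least_squares
np.set_printoptions(precision=4,suppress=True)
def T(p,F):
    F=np.atleast_2d(F)/1000.; c,s=np.cos(p[2]),np.sin(p[2])
    return np.c_[p[0]+c*F[:,0]-s*F[:,1],p[1]+s*F[:,0]+c*F[:,1],F[:,2]]
def toF(p,P):
    c,s=np.cos(p[2]),np.sin(p[2]); d=np.array(P[:2])-p[:2]
    return 1000*np.array([c*d[0]+s*d[1],-s*d[0]+c*d[1]])
E
python3 - <<'E'
from fit import *
c=capture("scene")
L={"stop":(60,0,20),"hinge":(-14,-35,23),"lever":(-14,-57,30),"toe":(40,-13,22)}
px=[];F=[]
for l in L:
    r=landmark_of("scene",l)
    if r: px.append(r[0]["point"]);F.append(L[l])
px=np.array(px)
f=lambda p:(proj(c,T(p,F))-px).ravel()
s=least_squares(f,[.56,.19,-.16],loss="soft_l1"); p=s.x; print(p,np.degrees(p[2]),s.fun.round(1))
corners=[(-96,-84,12),(-96,34,12),(72,34,12),(72,-84,12)]
for b in landmark_of("scene","block_center"): print("block F",b["score"],toF(p,atz(c,b["point"],.02)))
m=silhouettes("scene","fixture"); print([(r["score"],r["mask"].sum()) for r in m])
C=proj(c,T(p,corners)); print(C)
im=cv2.resize(c["img"][140:300,180:320],None,fx=5,fy=5,interpolation=cv2.INTER_CUBIC)[...,::-1].copy()
im=im[:,:]
q=lambda P:np.round((P-[180,140]+.5)*5).astype(int)
cv2.polylines(im,[q(C)],True,(0,255,0),1)
cv2.polylines(im,[q(proj(c,T(p,[(60,-29,27),(60,29,27)])))],True,(255,0,255),1)
cv2.polylines(im,[q(proj(c,T(p,[(-96,21,20),(60,21,20)])))],True,(0,0,255),1)
cv2.imwrite("pics/crop1.png",im[:600,:800] if 0 else cv2.resize(im,(525,600)))
np.save("p.npy",p)
E
```

```text
[ 0.5564  0.1872 -0.0367] -2.1022869997045563 [-1.3 -0.3  2.  -0.  -3.2 37.1  1.7 -1.6]
block F 0.95 [-170.8806    8.9206]
block F 0.75 [-10.142   6.908]
[(0.71, np.int64(4864))]
[[244.9219 286.1593]
 [194.3103 248.7677]
 [257.4732 193.2087]
 [306.8091 223.8751]]
```

View pics/crop1.png

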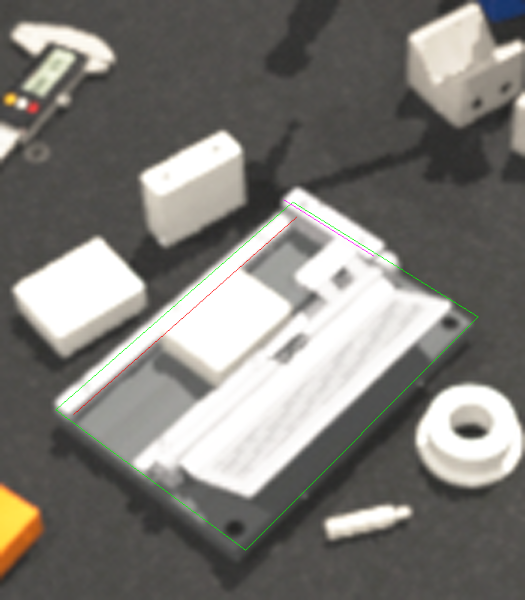

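Run:
```python
from fit import *
from scipy.optimize import minimize
c=capture("scene")
M=np.zeros((420,560),np.uint8)
for l in("fixture","clip"):
    r=silhouettes("scene",l); print(l,[(round(x["score"],2),x["mask"].sum(),x["point"]) for x in r])
    if r: M|=r[0]["mask"].astype(np.uint8)
n,lab,st,_=cv2.connectedComponentsWithStats(M); k=1+st[1:,4].argmax()
cnt=max(cv2.findContours((lab==k).astype(np.uint8),0,1)[0],key=cv2.contourArea); hull=cv2.convexHull(cnt)
pts=[(x,y,z) for x in(-96,72) for y in(-84,34) for z in(0,12)]+[(-96,y,20) for y in(21,30)]+[(60,y,27) for y in(-29,29)]+[(70,y,27) for y in(-29,29)]
S=8
def ras(h):
    m=np.zeros((160*4,160*4),np.uint8); cv2.fillConvexPoly(m,np.round(((h.reshape(-1,2)-[170,150]+.5)*4)).astype(np.int32),1); return m
H=ras(hull)
def cost(p):
    h=cv2.convexHull(proj(c,T(p*[.01,.01,.05],pts)).astype(np.float32)); m=ras(h)
    return 1-(m&H).sum()/(m|H).sum()
best=min((minimize(cost,np.array([.5564/.01,.187/.01,y/.05]),method="Nelder-Mead",options=dict(initial_simplex=None)) for y in(-.2,-.1,-.04,.04)),key=lambda s:s.fun)
p=best.x*[.01,.01,.05]; print(p,np.degrees(p[2]),best.fun)
for l,X in {"stop":(60,0,20),"hinge":(-14,-35,23),"lever":(-14,-57,30),"toe":(40,-13,22)}.items():
    print(l,[np.round(r["point"]-proj(c,T(p,[X]))[0],1) for r in landmark_of("scene",l)[:2]])
for b in landmark_of("scene","block_center"): print("block F",b["score"],toF(p,atz(c,b["point"],.02)))
im=cv2.resize(c["img"][140:300,180:320],None,fx=4,fy=4,interpolation=cv2.INTER_CUBIC)[:600,:,::-1].copy()
q=lambda P:np.round((P-[180,140]+.5)*4).astype(int)
d=lambda F,col,cl=False:cv2.polylines(im,[q(proj(c,T(p,F)))],cl,col,1)
d([(-96,-84,12),(-96,34,12),(72,34,12),(72,-84,12)],(0,255,0),True)
d([(60,-29,27),(60,29,27)],(255,0,255)); d([(-96,21,20),(60,21,20)],(0,0,255)); d([(-96,-28,20),(60,-28,20)],(0,0,255))
np.save("p.npy",p); cv2.imwrite("pics/crop2.png",im)
```

```text
fixture [(0.78, np.int64(4963), [253.7, 245.2]), (0.41, np.int64(654), [331.8, 169.6])]
clip [(0.79, np.int64(1976), [263.7, 238.7])]
[ 0.5552  0.1871 -0.0641] -3.67250620027199 0.019561223387009607
stop [array([ 0.6, -1. ]), array([-29.3,  24.2])]
hinge [array([0.8, 0.7])]
lever [array([1.5, 2.1])]
toe [array([0.6, 1.8]), array([ 1.5, 30.2])]
block F 0.78 [-13.2837  -3.2656]
block F 0.74 [-170.3486    4.4267]
block F 0.21 [-50.2765  47.0428]
```

View pics/crop2.png

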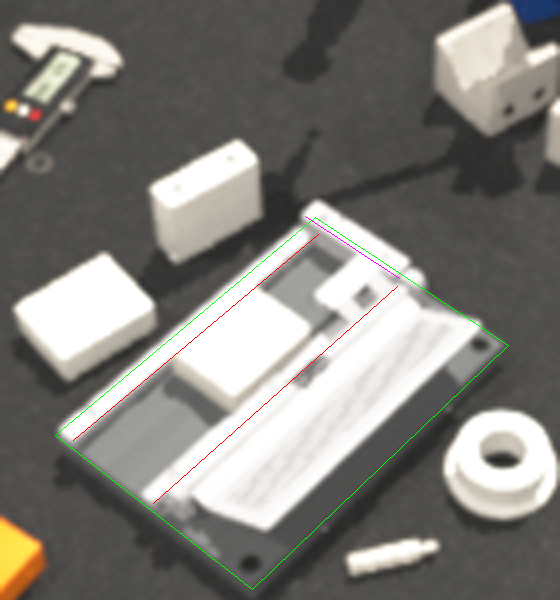

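The overlay fits to about 2 mm, and the white block in the lane has its centre at about F x -13. I'll move over the start place and turn the tool.

Request:
{"method": "step_arm", "body": {
  "linear": [
    [-22.3,19.1,15.7],
    [-22.3,19.1,15.7],
    [-22.3,19.1,15.7],
    [-22.3,19.1,15.7],
    [-22.3,19.1,15.7],
    [-22.3,19.1,15.7],
    [-22.3,19.1,15.7]
  ],
  "delta_rot": [
    [0,0,0],
    [0,0,0],
    [0,0,0],
    [0,0,0],
    [0,0,0],
    [0,0,0],
    [0,0,0]
  ],
  "grip": [60,60,60,60,60,60,60]
}}

```text
time_s: 2.72
tcp_pos: [0.4908, 0.1569, 0.1124]
ee_rot: [[0.0, -1.0, 0.001], [-1.0, -0.0, 0.0], [-0.0, -0.001, -1.0]]
wrist_force: [0.2, 0.2, 0.1]
gripper_width: 0.695
gripper_force: 0.0
```

Request:
{"method": "step_arm", "body": {
  "linear": [
    [0,0,0],
    [0,0,0],
    [0,0,0],
    [0,0,0],
    [0,0,0],
    [0,0,0],
    [0,0,0],
    [0,0,0],
    [0,0,0],
    [0,0,0]
  ],
  "delta_rot": [
    [0,0,-0.1674],
    [0,0,-0.1674],
    [0,0,-0.1674],
    [0,0,-0.1674],
    [0,0,-0.1674],
    [0,0,-0.1674],
    [0,0,-0.1674],
    [0,0,-0.1674],
    [0,0,-0.1674],
    [0,0,0]
  ],
  "grip": [60,60,60,60,60,60,60,60,60,60]
}}

```text
time_s: 3.98
tcp_pos: [0.4914, 0.1562, 0.1128]
ee_rot: [[0.998, -0.066, 0.0], [-0.066, -0.998, 0.0], [0.0, -0.0, -1.0]]
wrist_force: [0.3, 0.3, -1.1]
gripper_width: 0.687
gripper_force: 0.0
```

Run:
```python
from fit import *
p=np.load("p.npy"); s=sense(); print(s["time_s"],s["tcp_pos"],toF(p,s["tcp_pos"]),s["gripper_width"]*87,s["wrist_force"]); R=s["ee_rot"]; print(R, np.degrees(np.arctan2(R[1,0],R[0,0])-p[2]))
c=capture("top"); save(c,"pics/top1.png",(120,150,400,350),2.5)
c=capture("scene"); save(c,"pics/sc1.png",(160,110,360,310),3)
```

```text
3.975 [0.4914 0.1562 0.1128] [-61.6875 -34.9243] 59.77821915711957 [ 0.2688  0.3216 -1.0978]
[[ 0.9978 -0.0661  0.0003]
 [-0.0661 -0.9978  0.0001]
 [ 0.0003 -0.0001 -1.    ]] -0.1164373442049072
```

View pics/sc1.png

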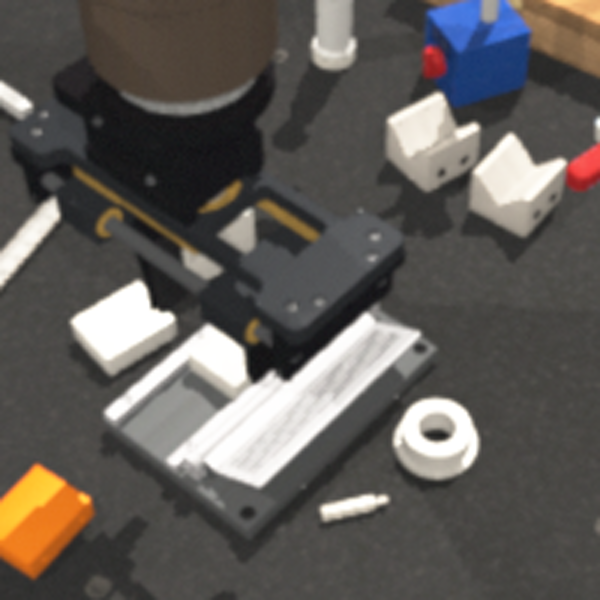

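The gripper stands over the fixture, lined up across the lane, with the lever finger (about (265,355)) on the near side. I lower it to just above the lever and look.

Request:
{"method": "step_arm", "body": {
  "linear": [
    [0,0,20],
    [0,0,20],
    [0,0,18],
    [0,0,10],
    [0,0,0]
  ],
  "delta_rot": [
    [0,0,0],
    [0,0,0],
    [0,0,0],
    [0,0,0],
    [0,0,0]
  ],
  "grip": [60,60,60,60,60]
}}

```text
time_s: 4.7
tcp_pos: [0.491, 0.1559, 0.0442]
ee_rot: [[0.998, -0.065, -0.001], [-0.065, -0.998, -0.001], [-0.001, 0.001, -1.0]]
wrist_force: [0.7, -0.8, -0.0]
gripper_width: 0.69
gripper_force: 0.0
```

Run:
```python
from fit import *
p=np.load("p.npy")
c=capture("scene"); save(c,"pics/sc2.png",(180,170,330,300),4)
for b in landmark_of("scene","block_center"): print("block F",b["score"],toF(p,atz(c,b["point"],.02)))
```

```text
block F 0.84 [-172.6092    6.7439]
block F 0.52 [-15.2673   2.4692]
block F 0.33 [185.8057 -50.3641]
```

View pics/sc2.png

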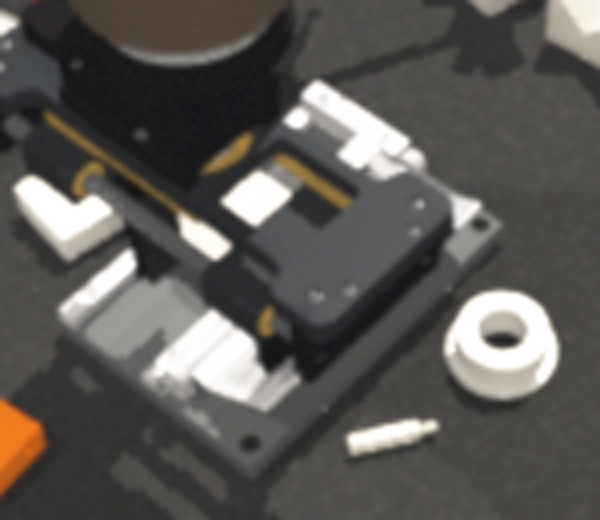

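The fingers straddle the hinge, with the lever finger at about (290,360) over the ribbed lever. Pressing now.

Request:
{"method": "step_arm", "body": {
  "linear": [
    [0,0,4],
    [0,0,4],
    [0,0,4],
    [0,0,0]
  ],
  "delta_rot": [
    [0,0,0],
    [0,0,0],
    [0,0,0],
    [0,0,0]
  ],
  "grip": [60,60,60,60]
}}

```text
time_s: 5.3
tcp_pos: [0.4915, 0.1562, 0.0327]
ee_rot: [[0.998, -0.064, 0.0], [-0.064, -0.998, -0.0], [0.0, 0.0, -1.0]]
wrist_force: [-0.7, 0.9, 2.7]
gripper_width: 0.685
gripper_force: 1.1
```

Request:
{"method": "step_arm", "body": {
  "linear": [
    [0,0,4],
    [0,0,4],
    [0,0,3],
    [0,0,2],
    [0,0,0]
  ],
  "delta_rot": [
    [0,0,0],
    [0,0,0],
    [0,0,0],
    [0,0,0],
    [0,0,0]
  ],
  "grip": [60,60,60,60,60]
}}

```text
time_s: 5.92
tcp_pos: [0.4915, 0.1561, 0.0197]
ee_rot: [[0.998, -0.064, 0.0], [-0.064, -0.998, -0.0], [0.0, 0.0, -1.0]]
wrist_force: [1.2, -2.2, 5.1]
gripper_width: 0.691
gripper_force: 2.3
```

Request:
{"method": "step_arm", "body": {
  "linear": [
    [0,0,2],
    [0,0,0],
    [4,0,0],
    [4,0,0],
    [0,0,0]
  ],
  "delta_rot": [
    [0,0,0],
    [0,0,0],
    [0,0,0],
    [0,0,0],
    [0,0,0]
  ],
  "grip": [60,60,60,60,60]
}}

```text
time_s: 6.55
tcp_pos: [0.4976, 0.1551, 0.0172]
ee_rot: [[0.998, -0.066, -0.003], [-0.066, -0.998, -0.001], [-0.003, 0.001, -1.0]]
wrist_force: [-3.9, 0.0, 4.6]
gripper_width: 0.689
gripper_force: 2.8
```

Request:
{"method": "step_arm", "body": {
  "linear": [
    [3,0,0],
    [3,0,0],
    [3,0,0],
    [3,0,0],
    [3,0,0],
    [3,0,0],
    [3,0,0]
  ],
  "delta_rot": [
    [0,0,0],
    [0,0,0],
    [0,0,0],
    [0,0,0],
    [0,0,0],
    [0,0,0],
    [0,0,0]
  ],
  "grip": [60,60,60,60,60,60,60]
}}

```text
time_s: 7.42
tcp_pos: [0.5176, 0.1536, 0.017]
ee_rot: [[0.998, -0.066, -0.005], [-0.066, -0.998, -0.002], [-0.005, 0.002, -1.0]]
wrist_force: [-4.4, 0.3, 6.4]
gripper_width: 0.689
gripper_force: 3.2
```

Run:
```python
from fit import *
p=np.load("p.npy"); s=sense(); print(s["time_s"],s["tcp_pos"],toF(p,s["tcp_pos"]),s["wrist_force"],s["moment"])
c=capture("scene"); save(c,"pics/sc3.png",(180,170,330,300),4)
for b in landmark_of("scene","block_center"): print("block F",b["score"],toF(p,atz(c,b["point"],.02)))
```

```text
7.425 [0.5176 0.1536 0.017 ] [-35.3873 -35.8664] [-4.3533  0.2821  6.4183] [-0.2454  1.48   -0.1029]
block F 0.97 [-172.3764    5.0416]
block F 0.68 [ 3.5955 -1.5593]
```

View pics/sc3.png

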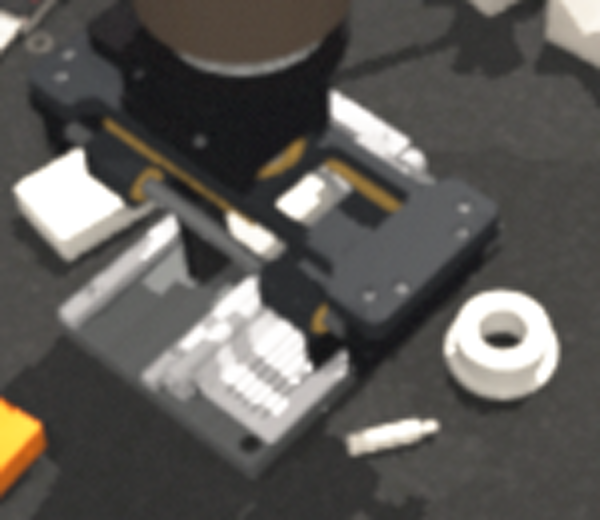

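The lever is down and level at about (280,380), and the block is now at F x about 0 and moving. I keep pushing.

Request:
{"method": "step_arm", "body": {
  "linear": [
    [3,0,0],
    [3,0,0],
    [3,0,0],
    [3,0,0],
    [3,0,0],
    [3,0,0],
    [3,0,0],
    [3,0,0],
    [3,0,0],
    [0,0,0]
  ],
  "delta_rot": [
    [0,0,0],
    [0,0,0],
    [0,0,0],
    [0,0,0],
    [0,0,0],
    [0,0,0],
    [0,0,0],
    [0,0,0],
    [0,0,0],
    [0,0,0]
  ],
  "grip": [60,60,60,60,60,60,60,60,60,60]
}}

```text
time_s: 8.78
tcp_pos: [0.545, 0.1519, 0.0171]
ee_rot: [[0.998, -0.066, -0.005], [-0.066, -0.998, -0.001], [-0.005, 0.002, -1.0]]
wrist_force: [-3.6, -0.9, 5.3]
gripper_width: 0.691
gripper_force: 2.9
```

Request:
{"method": "step_arm", "body": {
  "linear": [
    [1.5,0,0],
    [1.5,0,0],
    [1,0,0],
    [1,0,0],
    [0,0,0]
  ],
  "delta_rot": [
    [0,0,0],
    [0,0,0],
    [0,0,0],
    [0,0,0],
    [0,0,0]
  ],
  "grip": [60,60,60,60,60]
}}

```text
time_s: 9.4
tcp_pos: [0.5496, 0.1516, 0.0171]
ee_rot: [[0.998, -0.066, -0.005], [-0.066, -0.998, -0.001], [-0.005, 0.002, -1.0]]
wrist_force: [-4.7, -0.1, 4.9]
gripper_width: 0.691
gripper_force: 3.1
```

Run:
```python
from fit import *
p=np.load("p.npy"); s=sense(); print(s["time_s"],s["tcp_pos"],toF(p,s["tcp_pos"]),s["wrist_force"],s["moment"])
c=capture("scene")
for b in landmark_of("scene","block_center"): print("block F",b["score"],toF(p,atz(c,b["point"],.02)))
```

```text
9.4 [0.5496 0.1516 0.0171] [ -3.3192 -35.7481] [-4.6694 -0.0711  4.9214] [-0.3265  1.2998 -0.1108]
block F 0.8 [-164.9814    6.8979]
```

Not at the stop yet: about 3 mm to go. I creep on, watching the force.

Request:
{"method": "step_arm", "body": {
  "linear": [
    [1,0,0],
    [1,0,0],
    [0,0,0]
  ],
  "delta_rot": [
    [0,0,0],
    [0,0,0],
    [0,0,0]
  ],
  "grip": [60,60,60]
}}

```text
time_s: 9.88
tcp_pos: [0.5516, 0.1515, 0.0171]
ee_rot: [[0.998, -0.066, -0.005], [-0.066, -0.998, -0.001], [-0.005, 0.002, -1.0]]
wrist_force: [-4.3, 0.2, 6.1]
gripper_width: 0.696
gripper_force: 3.3
```

Request:
{"method": "step_arm", "body": {
  "linear": [
    [0.7,0,0],
    [0.7,0,0],
    [0,0,0]
  ],
  "delta_rot": [
    [0,0,0],
    [0,0,0],
    [0,0,0]
  ],
  "grip": [60,60,60]
}}

```text
time_s: 10.25
tcp_pos: [0.5517, 0.1515, 0.017]
ee_rot: [[0.998, -0.065, -0.008], [-0.065, -0.998, -0.002], [-0.007, 0.002, -1.0]]
wrist_force: [-7.2, 2.0, 7.6]
gripper_width: 0.687
gripper_force: 5.0
```

Request:
{"method": "step_arm", "body": {
  "linear": [
    [0.7,0,0],
    [0.7,0,0],
    [0,0,0]
  ],
  "delta_rot": [
    [0,0,0],
    [0,0,0],
    [0,0,0]
  ],
  "grip": [60,60,60]
}}

```text
time_s: 10.62
tcp_pos: [0.5518, 0.1514, 0.017]
ee_rot: [[0.998, -0.065, -0.01], [-0.065, -0.998, -0.002], [-0.01, 0.003, -1.0]]
wrist_force: [-12.0, 4.1, 11.2]
gripper_width: 0.686
gripper_force: 6.8
```

The force rises with no motion at F x about -1, so the block is home against the stop. I back off slightly, then let the lever up.

Request:
{"method": "step_arm", "body": {
  "linear": [
    [-1.5,0,0],
    [-1.5,0,0],
    [-1,0,0],
    [0,0,0]
  ],
  "delta_rot": [
    [0,0,0],
    [0,0,0],
    [0,0,0],
    [0,0,0]
  ],
  "grip": [60,60,60,60]
}}

```text
time_s: 11.12
tcp_pos: [0.5516, 0.1515, 0.0173]
ee_rot: [[0.998, -0.065, -0.003], [-0.065, -0.998, -0.001], [-0.003, 0.001, -1.0]]
wrist_force: [-2.4, -2.3, 5.4]
gripper_width: 0.698
gripper_force: 3.4
```

Request:
{"method": "step_arm", "body": {
  "linear": [
    [0,0,-2],
    [0,0,-2],
    [0,0,-2],
    [0,0,-2],
    [0,0,-2],
    [0,0,-2],
    [0,0,-3],
    [0,0,-4],
    [0,0,-6],
    [0,0,-10]
  ],
  "delta_rot": [
    [0,0,0],
    [0,0,0],
    [0,0,0],
    [0,0,0],
    [0,0,0],
    [0,0,0],
    [0,0,0],
    [0,0,0],
    [0,0,0],
    [0,0,0]
  ],
  "grip": [60,60,60,60,60,60,60,60,60,60]
}}

```text
time_s: 12.38
tcp_pos: [0.5531, 0.1522, 0.0533]
ee_rot: [[0.998, -0.064, 0.0], [-0.064, -0.998, 0.0], [0.0, -0.0, -1.0]]
wrist_force: [1.3, 0.2, 0.9]
gripper_width: 0.693
gripper_force: 0.0
```

Request:
{"method": "step_arm", "body": {
  "linear": [
    [0,0,-20],
    [0,0,-25],
    [-20,0,-25],
    [-30,0,-25],
    [-30,0,-20],
    [-30,0,-20],
    [-30,0,0],
    [0,0,0]
  ],
  "delta_rot": [
    [0,0,0],
    [0,0,0],
    [0,0,0],
    [0,0,0],
    [0,0,0],
    [0,0,0],
    [0,0,0],
    [0,0,0]
  ],
  "grip": [60,60,60,60,60,60,60,60]
}}

```text
time_s: 13.38
tcp_pos: [0.4119, 0.1611, 0.1889]
ee_rot: [[0.998, -0.062, 0.001], [-0.062, -0.998, 0.002], [0.001, -0.002, -1.0]]
wrist_force: [-0.3, 0.9, -0.8]
gripper_width: 0.689
gripper_force: 0.0
```

Run:
```python
from fit import *
p=np.load("p.npy"); s=sense(); print(s["time_s"],s["tcp_pos"],s["wrist_force"])
c=capture("scene")
for b in landmark_of("scene","block_center"): print("block F",b["score"],toF(p,atz(c,b["point"],.02)))
im=c["img"][...,::-1].copy()
save(c,"pics/sc4.png",(180,160,330,300),4)
```

```text
13.375 [0.4119 0.1611 0.1889] [-0.2994  0.9133 -0.8349]
block F 0.87 [-169.6888    5.6788]
block F 0.68 [36.5676  4.4838]
block F 0.52 [   9.7148 -122.241 ]
```

View pics/sc4.png

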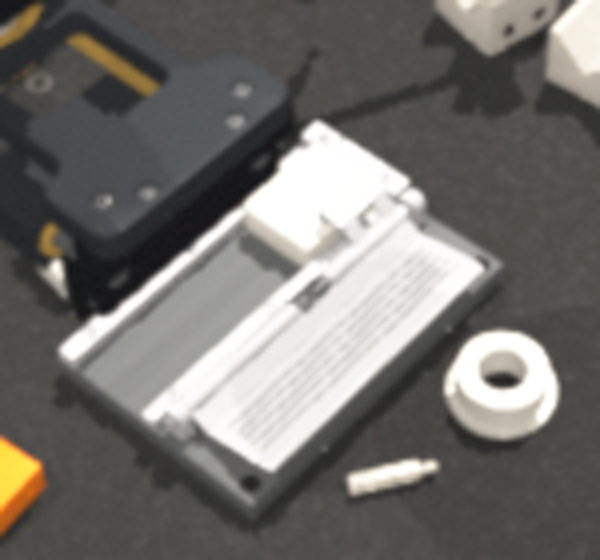

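The picture shows the block against the stop (about (330,175)), with the toe on it at about (345,230) and the lever part-way up. The robot is clear, so I hand in.

```bash
python3 -c "
from station import *
print(finish_job())"
```

```text
the job is handed in; nothing more can be done
None
```

The block was pushed home against the end stop with the lever held down, then clamped as the lever came up; the robot is clear and the job is handed in, at about 13.4 s on the robot's clock (limit 54 s).

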